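Slide the spice tin home under its spring flap

TASK

Put the flat spice tin away in its keeper: with one fingertip press the long bar beside the guide down so that the spring flap swings up, and while you hold it open push the tin by its upturned lip with the other fingertip, under the flap and fully home against the back wall. Then let the bar up so that the flap closes behind the tin's box, and come away. The tin is only pushed along, never lifted or tipped, and the other things on the shelf stay where they are.

Things in the scene. Friction and masses are not known exactly. Their poses are not given: they have to be found in the camera images.
- keeper: Fixed aluminium keeper, sizes in mm. Origin on the shelf under the middle of the flap; x = push direction along the guide, y left, z up. Base plate x -235 to 80, y -35 to 50, top z 6. Guide channel between rails (inner faces y -22.5 and 22.5, tops z 16, x -235 to 0). Hinge rod of flap and bar, 7 thick, along x at y 40, z 40, on posts 45 high at x -229 and 10.
- stop (a point): Middle of the inner face of the keeper's back wall: keeper x 70, y 0, z 18 mm. The housing behind the flap spans keeper x 6 to 76, inner width 47, clear roof z 54 to 57. The tin is fully home when its box touches this wall: tin origin at keeper x 40, lip face outside at x -60, shut flap spanning the tongue.
- flap (a joint): Spring hinge, rad: 0 shut, stop 1.15; springs shut when let go. Brass plate 4 mm thick in the plane keeper x 0; shut it covers y -24 to 22, z 14 to 40 and blocks the tin, which cannot push it open. Pressing the bar down swings it up sideways about the hinge rod. The tin passes freely from 0.75 on; at 0.95 the flap's top corner is about 95 mm above the shelf near keeper y 10.
- press_bar (a point): Centre of the press bar: dark wood, round, 16 mm thick, along keeper x -220 to 0, on a lever plate 45 mm from the hinge rod. Centre line at keeper y 80, z 61 (shut); y 85, z 40 (flap 0.49 rad); y 84, z 29 (0.75); y 80, z 20 (0.95). Needs about 2 N to start, 7 N at 0.95. A fingertip may press it anywhere along its length and slide along it.
- tin: Loose flat closed tin in the guide, 175 to 350 g, aluminium with brass lid. Box 60 long (x) x 41 x 24 mm high; origin under the box's middle, x = push direction. A tongue (4 thick, 30 wide, low enough to lie under the shut flap) runs back from the box to x -100, ending in an upturned lip. Rests at keeper z 6; starts with origin at keeper x -70 to -40.
- lip (a point): Middle of the rear (push) face of the tin's upturned lip, at tin x -100, y 0, z 22 mm. The lip is 36 wide (y), 4 thick, and stands from 6 to 50 mm above the shelf. It is pushed along keeper +x and stays outside the flap.
- bowl: Bystander: closed crystal-style date bowl with lid and knob, 144 across, 113 high, origin under its centre.
- grinder: Bystander: upright steel cardamom grinder, 50 across, 105 high, origin under its centre.
- trivet: Bystander: round dark silicone trivet, 160 across, 8 thick, origin under its centre.
Things that resemble listed ones, but are neither listed nor needed, are in the scene too. Leave any blue or orange look-alike of the tin alone.

How it is judged:
On the way, in this order (a step that is already met when the one before it is completed fails the run):
1. a fingertip holds the press bar down, flap open, with the tin still in front of the flap (value of joint flap above 0.55 rad and contact force between the fingers and keeper above 0.3 N and x of tin in the frame of keeper below -0.025 m), for 0.2 s.
2. with the bar still held down, the fingers push the tin under the open flap (value of joint flap above 0.55 rad and contact force between the fingers and keeper above 0.3 N and x of tin in the frame of keeper above 0 m and contact force between the fingers and tin above 0.1 N), for 0.05 s.
At the end, for the whole second after the job is handed in: The tin lies flat on the keeper's floor within 6 mm of the back wall, at rest, and the flap is shut behind its box (joint below 0.08 rad) (x of tin in the frame of keeper between 0.034 and 0.045 m and z of tin in the frame of keeper between 0.002 and 0.01 m and y of tin in the frame of keeper between -0.006 and 0.006 m and angle between tin's own z axis and vertical below 0.05 rad and value of joint flap below 0.08 rad and linear speed of tin below 0.01 m/s); the robot touches nothing.
It fails at once if the tin is lifted or tipped (origin more than 8 mm off its floor, or tilted over 0.25 rad) (z of tin in the frame of keeper above 0.014 m or angle between tin's own z axis and vertical above 0.25 rad).
It fails at once if a bystander is moved more than 20 mm (distance of any of bowl, grinder, trivet from where it was at the start of the episode above 0.02 m).
It also fails if it takes over 35 s, if anything falls off the work surface, if the arm or the gripper's body presses on something with over 40 N, if the wrist force passes 120 N, or if a joint passes its speed limit or range.

ROBOT

A 6-joint arm with a two-finger parallel gripper is mounted at the origin on the work surface. World frame = base frame: x ahead of the robot, y to its left, z up, the work surface at z = 0. Lengths are in m, angles in rad, forces in N, time in s.
With the tool pointing down it reaches from about 0.3 to 0.75 m from the base axis. Payload 8.5 kg.
Tool frame: the origin (TCP) lies between the finger pads; the fingertips stand 11 mm ahead of it and the grasp point (between the pads) lies 8 mm behind it (r.tip_reach is the z of the fingertips in the tool frame, in m); z points along the fingers, x is the direction in which the jaws open and shut, and the axes are right-handed (so a half turn about z gives the same grasp; the last joint's range is limited). The gripper opens to 88 mm and grips with 3 to 60 N. Pads are 18 mm wide; open, the fingers measure 123 mm over their backs; the gripper's body (75 mm by 187 mm) begins 45 mm behind the grasp point.
Start: joints at [-1.534, 0.381, 1.297, -0, 1.464, -0.215], TCP at [0.137, -0.533, 0.25] pointing down, gripper open.
Joint ranges: [-3.11, 3.11], [-0.89, 2.33], [0.22, 2.48], [-1.42, 4.56], [0.17, 2.85], [-2.88, 2.88]. Speed limits (rad/s): [2.39, 2.39, 3.14, 3.14, 3.14, 3.14].

INTERFACE

Orientations are given as a unit quaternion [x, y, z, w].
In Python, from plant import r gives the robot as it stands.
- The arm moves only by the tool jog_arm, never from a script. Its argument "commands" is a list of rows, each a list of 7 numbers: the shift along the tool's x, y, z in m, then the turn, a rotation vector about the tool's x, y, z in degrees, then the finger opening in m, from 0 to 0.0881. A call has 1 to 10 rows; each row is the pose to reach, as a shift and turn from the pose commanded when the call began, along the tool's axes at that moment; what a row does not reach only later rows make up. A row lasts 1/8 s, in which the tool goes at most 62.5 mm and 10.7 degrees, less where a joint would pass 70% of its speed; a pose out of reach is approached as far as the arm can. A call with a gripper value outside its range is refused whole. The fingers move at their own pace and stop on an object; "force" is the grip in N (left out, the last holds). Time passes only in rows, so rows that repeat a pose let the fingers close. It gives the time, the measured TCP pose, the force and the opening at its end, in the units of the state.
- r.sense(): the state, without advancing time (a new reading comes with each control period).
- r.camera(name): name is "scene" or "top"; returns (picture, depth): 480x640x3 uint8, red, green, blue; 480x640 float32, m along the optical axis (not along the pixel's ray), 0 where there is no reading.
- r.get_calibration(name): a dict with "intrinsics" (3x3 intrinsics, pixels), "k1" (the pictures are not rectified: a ray, as slopes to the right and down, at radius r is drawn at 1 + k1 r^2 times it, then the intrinsics apply), "cam_to_world" (4x4, takes a point from camera to world coordinates). Camera axes: x right, y down, z forward; pixel columns grow to the right and rows downward; lengths in m; the calibration is good to about 2 mm. A picture is of the moment at which its call begins. get_calibration takes no time and is no camera call.
- r.finish_job(): hands the job in, once; it reports no verdict.
Trained networks look in the newest picture that a camera, given by its name, has taken for a name from the list of things; names that differ only in an ending like _2 or _b are one class to them, and where a whole thing is asked for, a point or a joint stands for the part that bears it (a point fixed in the world has none). Each returns a list of dicts, best first, with "confidence" (0 to 1); they miss things now and then, are a little off and sometimes report something else, mostly with a low value. They report only what shows in the picture. A call takes as long as a camera call. They do not tell look-alikes from the thing itself.
- r.regions_of(thing, camera): "region" (480x640 bool, what is visible of it) and "extent" ([left, top, right, bottom] in pixels, round what is visible of it).
The state is a dict: "t": time; "qpos": joint angles; "dq": joint speeds; "joint_torque": joint torques, N m; "tcp_pos": TCP position; "tcp_rot": TCP orientation; "wrist_force": force on the tool from outside, world axes, zero at the start; "moment": the same for the moment, N m; "width": opening from 0.0 (shut) to 1.0 (fully open).
Only numpy, scipy, OpenCV 4.12 (cv2) and the standard library are available. Lean on these libraries where they do the work, as an engineer would, in place of code of your own. Each camera call takes 0.05 s, during which the arm holds its last target.

## Working session

There is one attempt and no reset: what is moved stays moved. The work goes in short steps, Python scripts to look and compute and a tool call to move; the robot and the scene stay as the last step left them, time stands still between calls to the robot, and variables do not carry over. Pictures are saved under pics/ and viewed, and the job is handed in when it is done.

Besides the shell and the picture viewer there is one more tool, called after "Call:" as name([rows], argument=value, ...), one row to a line, values as JSON. jog_arm: Moves the arm, as the interface text tells. Its arguments: {"type":"object","properties":{"commands":{"type":"array"},"force":{"type":"number"}},"required":["commands"]}

```bash
ls; mkdir -p pics
python3 - <<'E'
from plant import r
import cv2,numpy as np
for c in("scene","top"):
    p,d=r.camera(c); cv2.imwrite(f"pics/{c}0.png",p[:,:,::-1]); np.savez(f"{c}0.npz",p=p,d=d)
    k=r.get_calibration(c); print(c,k)
s=r.sense(); print(s)
for t in("keeper","tin"):
    for c in("scene","top"):
        for x in r.regions_of(t,c): print(t,c,x["confidence"],x["extent"],x["region"].sum())
E
```

```text
pics
scene {'intrinsics': array([[496.99272232,   0.        , 320.69024411],
       [  0.        , 496.99272232, 236.46066635],
       [  0.        ,   0.        ,   1.        ]]), 'k1': -0.10654374631597163, 'cam_to_world': array([[-0.00909813,  0.61039419, -0.79204556,  1.39514845],
       [ 0.99995405,  0.00794549, -0.00536312, -0.0280667 ],
       [ 0.00301957, -0.79205796, -0.61043843,  0.70220732],
       [ 0.        ,  0.        ,  0.        ,  1.        ]])}
top {'intrinsics': array([[489.4725605 ,   0.        , 320.28704655],
       [  0.        , 489.4725605 , 240.38339721],
       [  0.        ,   0.        ,   1.        ]]), 'k1': 0.030005296770802263, 'cam_to_world': array([[-0.17296002, -0.96412096,  0.20138424,  0.39960715],
       [-0.98491646,  0.17032933, -0.03045472, -0.00654806],
       [-0.00493961, -0.20361411, -0.97903876,  1.07135931],
       [ 0.        ,  0.        ,  0.        ,  1.        ]])}
{'t': 0.1, 'qpos': array([-1.53429984e+00,  3.81152994e-01,  1.29812668e+00, -1.15529238e-05,
        1.46358887e+00, -2.15298789e-01]), 'dq': array([-8.82738242e-05
[... 353 characters left out ...]
-04, -4.85884651e-04]), 'wrist_force': array([-0.12146017,  0.27273708, -0.65147605]), 'moment': array([-0.01863911,  0.04298885, -0.0440416 ]), 'width': 0.9998737320608884}
keeper scene 0.68 [253.6, 210.6, 351.2, 329.5] 4466
keeper top 0.97 [295.3, 167.7, 365.7, 313.1] 6169
tin scene 0.94 [277.5, 227.2, 314.4, 281.8] 958
tin scene 0.64 [380.4, 271.1, 446.3, 319.5] 1220
tin scene 0.62 [177.3, 237.5, 243.0, 268.2] 910
tin scene 0.55 [458.8, 189.0, 523.5, 242.7] 2399
tin top 0.94 [203.3, 198.1, 259.4, 242.6] 981
tin top 0.93 [399.6, 224.9, 461.5, 266.8] 968
tin top 0.78 [334.3, 220.5, 356.3, 284.8] 998
tin top 0.69 [380.5, 149.8, 439.1, 171.6] 917
tin top 0.54 [298.6, 197.4, 359.3, 301.0] 2291
```

View pics/scene0.png

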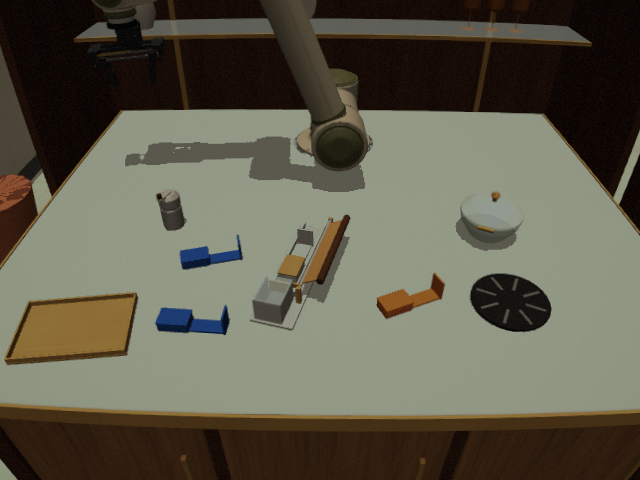

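View pics/top0.png

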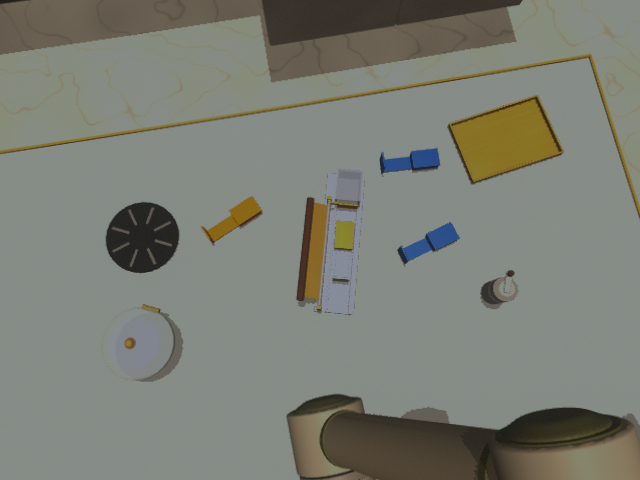

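Run:
```python
import cv2,numpy as np
p=np.load("top0.npz")["p"][150:325,280:380,::-1]
q=np.load("scene0.npz")["p"][200:335,240:365,::-1]
a=cv2.resize(p,None,fx=3.4,fy=3.4,interpolation=cv2.INTER_CUBIC);b=cv2.resize(q,None,fx=3.4,fy=3.4,interpolation=cv2.INTER_CUBIC)
o=np.zeros((600,790,3),np.uint8);o[:a.shape[0],:a.shape[1]]=a;o[:b.shape[0],350:350+b.shape[1]]=b
cv2.imwrite("pics/crop0.png",o)
```

```text
(no output)
```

View pics/crop0.png

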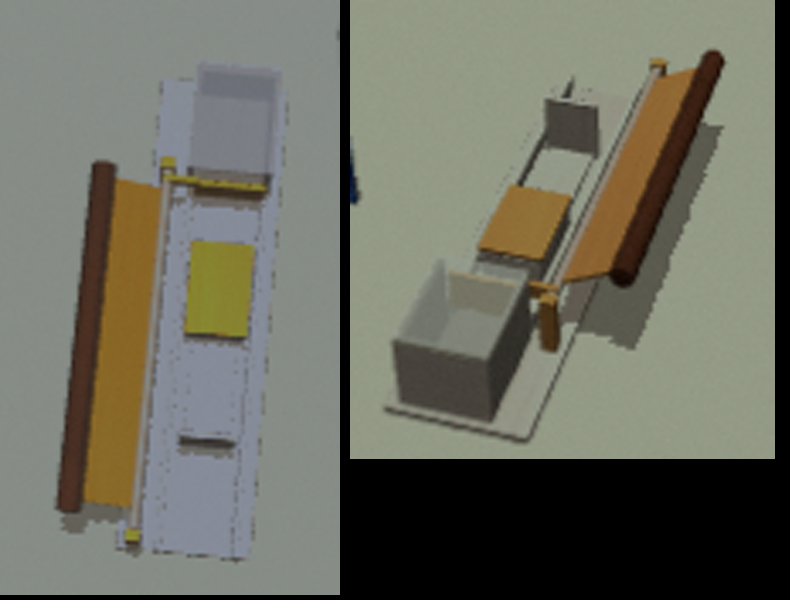

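The keeper is at top px (330,240). Of the four tin-like objects at top px, blue (428,243), blue (415,160), orange (233,220) and brass-lidded (343,236), only the last sits in the guide and matches the description. The crop confirms it. Next I'll fit the keeper pose.

```bash
cat > h.py <<'E'
import numpy as np,cv2
from plant import r
from scipy.spatial.transform import Rotation as R
from scipy.optimize import least_squares
def proj(c,P):
    k=r.get_calibration(c);M=np.linalg.inv(k["cam_to_world"]);p=np.atleast_2d(P)@M[:3,:3].T+M[:3,3]
    u=p[:,:2]/p[:,2:];u=u*(1+k["k1"]*(u**2).sum(1,keepdims=True));K=k["intrinsics"]
    return u*[K[0,0],K[1,1]]+K[:2,2]
def cloud(c,d):
    k=r.get_calibration(c);K=k["intrinsics"];v,u=np.mgrid[:480,:640]
    a=np.stack([(u-K[0,2])/K[0,0],(v-K[1,2])/K[1,1]],-1)
    x=a.copy()
    for _ in range(8): x=a/(1+k["k1"]*(x**2).sum(-1,keepdims=True))
    p=np.dstack([x*d[...,None],d]);T=k["cam_to_world"]
    return p@T[:3,:3].T+T[:3,3]
def kw(q,P): # keeper->world
    P=np.atleast_2d(np.array(P,float));c,s=np.cos(q[2]),np.sin(q[2])
    return np.c_[q[0]+c*P[:,0]-s*P[:,1],q[1]+s*P[:,0]+c*P[:,1],P[:,2]]
E
python3 - <<'E'
from h import *
obs={"top":[((10,40,45),(329.4,197.4)),((-229,40,45),(318.8,308)),((0,80,69),(310.6,197.8)),((-220,80,69),(300.6,299.6)),
((80,50,6),(327,174)),((-235,-35,6),(352.6,313.8))],
"scene":[]}
# scene crop offsets: (x-350)/3.4+240, y/3.4+200
for P,(x,y) in [((10,40,45),(548,290)),((-229,40,45),(657,62)),((80,50,6),(527,440)),((80,-35,6),(385,407))]:
    obs["scene"].append((P,((x-350)/3.4+240,y/3.4+200)))
def f(q): return np.concatenate([(proj(c,kw(q,np.array([a for a,_ in o])/1000))-np.array([b for _,b in o])).ravel() for c,o in obs.items()])
s=least_squares(f,[0.4,0,0],loss="soft_l1");q=s.x;print(q,np.round(f(q).reshape(-1,2),1))
# depth check
for c in obs:
    z=np.load(c+"0.npz");W=cloud(c,z["d"]);co,si=np.cos(q[2]),np.sin(q[2])
    D=W-np.r_[q[:2],0];k=np.dstack([co*D[...,0]+si*D[...,1],-si*D[...,0]+co*D[...,1],D[...,2]])*1000
    np.save(c+"k.npy",k)
    m=(np.abs(k[...,1])<18)&(k[...,0]>-235)&(k[...,0]<0)
    tl=m&(k[...,2]>24)&(k[...,2]<36)&(k[...,0]>-115); lp=m&(k[...,2]>42)&(k[...,2]<60)&(k[...,0]<-100)
    for n,mm in(("lid",tl),("lip",lp)):
        a=k[mm];print(c,n,len(a),np.round(np.percentile(a,[3,50,97],axis=0),1).tolist() if len(a) else"")
    b=(k[...,1]>70)&(k[...,1]<92)&(k[...,2]>50);a=k[b];
    print("bar",np.round(np.percentile(a,[2,50,98],axis=0),1).tolist())
    w=(np.abs(k[...,1])<20)&(k[...,0]>60)&(k[...,0]<80)&(k[...,2]>25);a=k[w];print("wall",np.round(np.percentile(a,[2,50,98],axis=0),1).tolist())
# overlay
im=[]
for c,(u0,v0,u1,v1) in(("top",(280,150,380,325)),("scene",(240,200,365,335))):
    p=np.load(c+"0.npz")["p"][...,::-1];g=cv2.resize(p[v0:v1,u0:u1],None,fx=3.4,fy=3.4,interpolation=cv2.INTER_CUBIC)
    L=[[(-235,-35,6),(80,-35,6),(80,50,6),(-235,50,6),(-235,-35,6)],[(-235,22.5,16),(0,22.5,16)],[(-235,-22.5,16),(0,-22.5,16)],[(-220,80,69),(0,80,69)],[(-229,40,45),(10,40,45)],[(0,-24,40),(0,22,40)]]
    for l in L:
        t=((proj(c,kw(q,np.array(l)/1000))-[u0,v0]+.5)*3.4*8).astype(int)
        cv2.polylines(g,[t.reshape(-1,1,2)],False,(0,0,255),1,cv2.LINE_AA,3)
    im.append(g)
o=np.zeros((600,790,3),np.uint8);o[:im[0].shape[0],:340]=im[0];o[:im[1].shape[0],350:350+im[1].shape[1]]=im[1];cv2.imwrite("pics/ov.png",o)
E
```

```text
[ 0.68154797 -0.11068671 -0.26706739] [[ 0.  -0.1]
 [ 0.4 -0.8]
 [-0.1 -0.9]
 [-0.6  0.5]
 [ 0.6 -1.4]
 [ 1.1  0.7]
 [ 0.3  1.8]
 [ 0.4 -0.8]
 [ 0.7 -1.1]
 [-0.2 -0.8]]
top lid 471 [[-95.0, -16.8, 25.6], [-65.2, 0.2, 29.2], [-1.7, 16.8, 33.2]]
top lip 38 [[-166.0, -16.5, 42.7], [-164.3, -0.2, 49.3], [-162.3, 16.6, 51.2]]
bar [[-441.8, 70.4, 55.4], [-122.0, 78.3, 66.7], [-6.3, 88.0, 154.8]]
wall [[60.6, -19.1, 52.8], [68.5, -0.1, 56.6], [76.3, 19.0, 60.8]]
scene lid 364 [[-93.5, -16.7, 26.0], [-62.4, 0.0, 29.2], [-35.4, 16.9, 31.7]]
scene lip 55 [[-165.8, -16.9, 42.4], [-162.8, -0.2, 46.5], [-159.4, 14.9, 50.8]]
bar [[-1363.9, 70.8, 57.7], [-188.0, 80.0, 68.8], [0.2, 90.8, 287.2]]
wall [[61.3, -18.9, 25.6], [75.8, -0.1, 50.3], [78.4, 19.2, 58.2]]
```

View pics/ov.png

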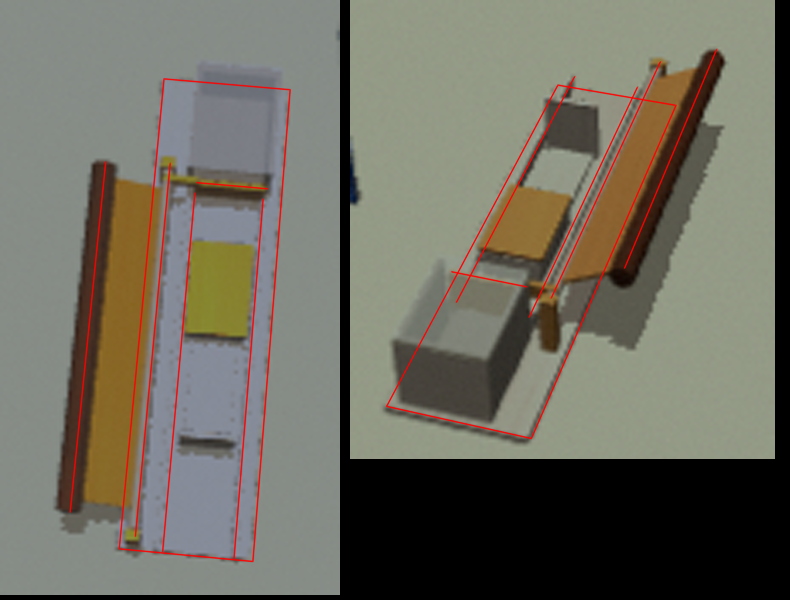

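The red model outline fits both pictures, and the lid and lip depths agree: tin at keeper x ≈ -65, lip rear face ≈ -166. I'll set the jaws along keeper y and use both fingertips at the same height, one on the bar (y≈83) and one behind the lip (y≈1).

```bash
cat >> h.py <<'E'
Q=np.array([0.68154797,-0.11068671,-0.26706739])
def goto(kx,ky,tipz): # mm keeper coords of finger tips middle
    s=r.sense();Rc=R.from_quat(s["tcp_rot"])
    c,sn=np.cos(Q[2]),np.sin(Q[2]);x=np.array([sn,-c,0]);z=np.array([0,0,-1.]);Rt=R.from_matrix(np.c_[x,np.cross(z,x),z])
    p=kw(Q,[kx/1000,ky/1000,tipz/1000+r.tip_reach])[0]
    print("shift mm",np.round(Rc.inv().apply(p-s["tcp_pos"])*1000,1),"turn",np.round((Rc.inv()*Rt).as_rotvec(degrees=True),2))
def where():
    s=r.sense();d=s["tcp_pos"]+R.from_quat(s["tcp_rot"]).apply([0,0,r.tip_reach])-np.r_[Q[:2],0];c,sn=np.cos(Q[2]),np.sin(Q[2])
    print("t",s["t"],"tip keeper mm",np.round(1000*np.array([c*d[0]+sn*d[1],-sn*d[0]+c*d[1],d[2]]),1),"F",np.round(s["wrist_force"],1),"w",s["width"]*88.1)
E
python3 - <<'E'
from h import *
where();goto(-185,42,160)
E
```

```text
t 0.3 tip keeper mm [-413.9 -550.6  238.5] F [ 1.   0.2 -0.4] w 87.95233508825751
shift mm [-401.1 -492.6   78.8] turn [-0.    0.03 29.73]
```

Call:
jog_arm([
  [-0.03,-0.04,0,0,0,5,0.064],
  [-0.07,-0.085,0,0,0,12,0.064],
  [-0.11,-0.135,0,0,0,20,0.064],
  [-0.15,-0.185,0,0,0,29.7,0.064],
  [-0.19,-0.233,0,0,0,29.7,0.064],
  [-0.23,-0.282,0,0,0,29.7,0.064],
  [-0.27,-0.331,0,0,0,29.7,0.064],
  [-0.31,-0.38,0.02,0,0,29.7,0.064],
  [-0.35,-0.43,0.04,0,0,29.7,0.064],
  [-0.401,-0.493,0.06,0,0,29.7,0.064],
])

```text
t: 1.55
tcp_pos: [0.4943, -0.0482, 0.1984]
tcp_rot: [-0.607, 0.795, -0.0, 0.0]
wrist_force: [1.3, -1.0, 0.7]
width: 0.727
```

Run:
```python
from h import *
where();goto(-185,42,85)
```

```text
t 1.55 tip keeper mm [-197.1   10.9  187.4] F [ 1.3 -1.   0.7] w 64.07051766889532
shift mm [-31.1 -12.1 102.4] turn [-0.01 -0.01  0.03]
```

Call:
jog_arm([
  [0,0,0,0,0,0,0.064],
  [0,0,0,0,0,0,0.064],
])

```text
t: 1.8
tcp_pos: [0.4932, -0.0502, 0.1989]
tcp_rot: [-0.607, 0.795, -0.0, -0.0]
wrist_force: [-1.1, -0.5, 1.0]
width: 0.724
```

Run:
```python
from h import *
where();goto(-185,42,85)
```

```text
t 1.8 tip keeper mm [-197.6    8.6  187.9] F [-1.1 -0.5  1. ] w 63.80068410955905
shift mm [-33.4 -12.7 102.9] turn [ 0.01 -0.01  0.05]
```

Call:
jog_arm([
  [-0.0334,-0.0127,0.03,0,0,0,0.064],
  [-0.0334,-0.0127,0.07,0,0,0,0.064],
  [-0.0334,-0.0127,0.1,0,0,0,0.064],
  [-0.0334,-0.0127,0.1,0,0,0,0.064],
  [-0.0334,-0.0127,0.1,0,0,0,0.064],
])

```text
t: 2.42
tcp_pos: [0.5149, -0.0222, 0.1004]
tcp_rot: [-0.606, 0.795, -0.001, 0.001]
wrist_force: [-0.2, -0.0, 0.9]
width: 0.726
```

```bash
cat >> h.py <<'E'
def snap(n):
    im=[]
    for c,(u0,v0,u1,v1) in(("top",(280,150,380,325)),("scene",(240,180,365,335))):
        p,d=r.camera(c);np.savez(f"{n}_{c}.npz",p=p,d=d);g=cv2.resize(p[v0:v1,u0:u1,::-1],None,fx=3.4,fy=3.4,interpolation=cv2.INTER_CUBIC);im.append(g)
    o=np.zeros((600,790,3),np.uint8)
    o[:im[0].shape[0],:340]=im[0];o[:im[1].shape[0],350:350+im[1].shape[1]]=im[1];cv2.imwrite(f"pics/{n}.png",o)
E
python3 - <<'E'
from h import *
where();goto(-185,42,31);snap("a1")
E
```

```text
t 2.425 tip keeper mm [-184.1   41.4   89.4] F [-0.2 -0.   0.9] w 63.91794544885693
shift mm [-0.6  1.  58.3] turn [-0.13 -0.   -0.05]
```

View pics/a1.png

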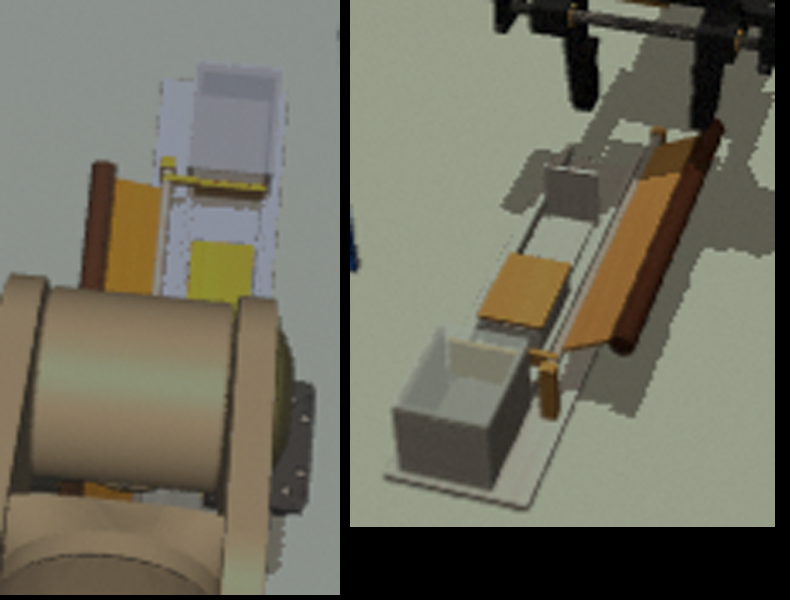

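The picture shows the left finger (about px 580,100 in the crop) behind the lip and the right one (705,120) over the bar's rear part. Going down.

Call:
jog_arm([
  [-0.001,0.001,0.015,0,0,0,0.064],
  [-0.001,0.001,0.025,0,0,0,0.064],
  [-0.001,0.001,0.035,0,0,0,0.064],
  [-0.001,0.001,0.045,0,0,0,0.064],
  [-0.001,0.001,0.052,0,0,0,0.064],
  [-0.001,0.001,0.058,0,0,0,0.064],
  [-0.001,0.001,0.058,0,0,0,0.064],
  [-0.001,0.001,0.058,0,0,0,0.064],
  [-0.001,0.001,0.058,0,0,0,0.064],
])

```text
t: 3.65
tcp_pos: [0.5143, -0.0206, 0.0417]
tcp_rot: [-0.607, 0.795, -0.001, 0.0]
wrist_force: [-0.8, -1.8, 6.4]
width: 0.726
```

Run:
```python
from h import *
where();goto(-68,42,30);snap("a2")
```

```text
t 3.65 tip keeper mm [-185.1   42.8   30.7] F [-0.8 -1.8  6.4] w 63.93909083523472
shift mm [   0.9 -117.1    1. ] turn [-0.12 -0.04  0.03]
```

View pics/a2.png

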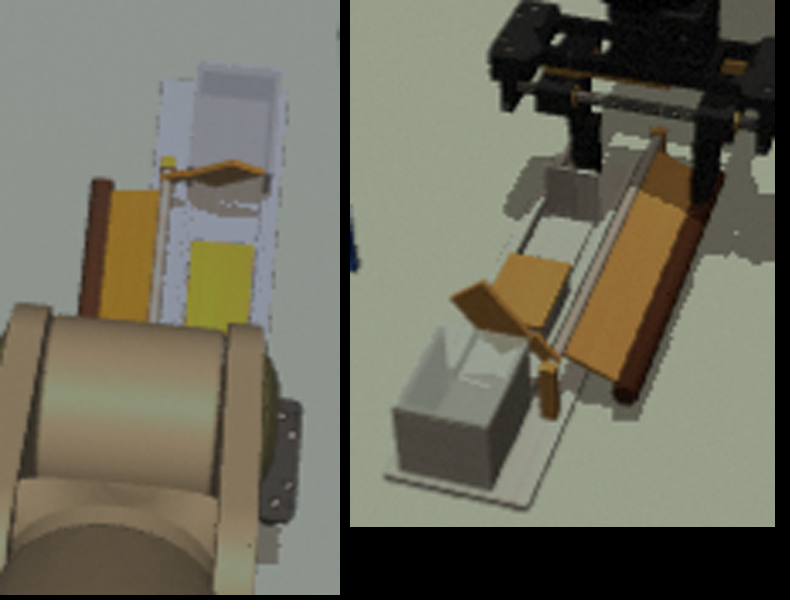

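Flap clearly open (raised at crop px 500,310), bar held with about 6 N, tin still in front. Now the push.

Call:
jog_arm([
  [0.0005,-0.005,0.001,0,0,0,0.064],
  [0.0005,-0.012,0.001,0,0,0,0.064],
  [0.0005,-0.02,0.001,0,0,0,0.064],
  [0.0005,-0.028,0.001,0,0,0,0.064],
  [0.0005,-0.036,0.001,0,0,0,0.064],
  [0.0005,-0.044,0.001,0,0,0,0.064],
  [0.0005,-0.052,0.001,0,0,0,0.064],
  [0.0005,-0.06,0.001,0,0,0,0.064],
  [0.0005,-0.06,0.001,0,0,0,0.064],
])

```text
t: 4.88
tcp_pos: [0.5715, -0.0364, 0.0404]
tcp_rot: [-0.607, 0.795, 0.0, -0.0]
wrist_force: [-2.9, 1.1, 6.5]
width: 0.724
```

Run:
```python
from h import *
where();goto(-72,42,30);snap("a3")
```

```text
t 4.875 tip keeper mm [-125.8   42.6   29.4] F [-2.9  1.1  6.5] w 63.76874873696974
shift mm [  0.7 -53.8  -0.6] turn [ 0.01 -0.01  0.04]
```

View pics/a3.png

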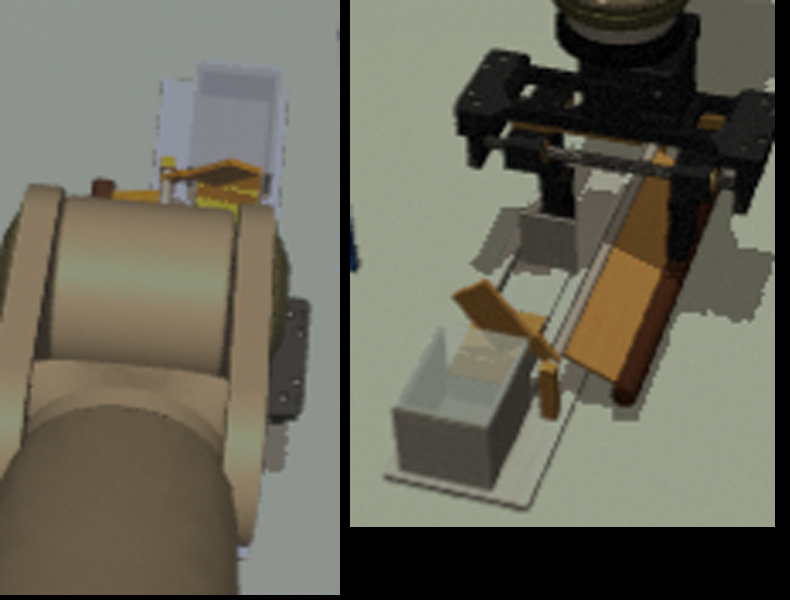

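The tin is sliding under the raised flap (lid edge visible at crop px 490,345). Continuing.

Call:
jog_arm([
  [0.0005,-0.007,0,0,0,0,0.064],
  [0.0005,-0.015,0,0,0,0,0.064],
  [0.0005,-0.023,0,0,0,0,0.064],
  [0.0005,-0.031,0,0,0,0,0.064],
  [0.0005,-0.039,0,0,0,0,0.064],
  [0.0005,-0.046,0,0,0,0,0.064],
  [0.0005,-0.05,0,0,0,0,0.064],
  [0.0005,-0.052,0,0,0,0,0.064],
  [0.0005,-0.052,0,0,0,0,0.064],
])

```text
t: 6.1
tcp_pos: [0.6208, -0.0503, 0.0404]
tcp_rot: [-0.607, 0.795, 0.001, -0.001]
wrist_force: [-4.9, 2.0, 6.7]
width: 0.726
```

Run:
```python
from h import *
where();goto(-66,42,30);snap("a4")
```

```text
t 6.1 tip keeper mm [-74.6  42.2  29.4] F [-4.9  2.   6.7] w 63.94895583302453
shift mm [ 0.2 -8.5 -0.6] turn [ 0.1  -0.02  0.06]
```

View pics/a4.png

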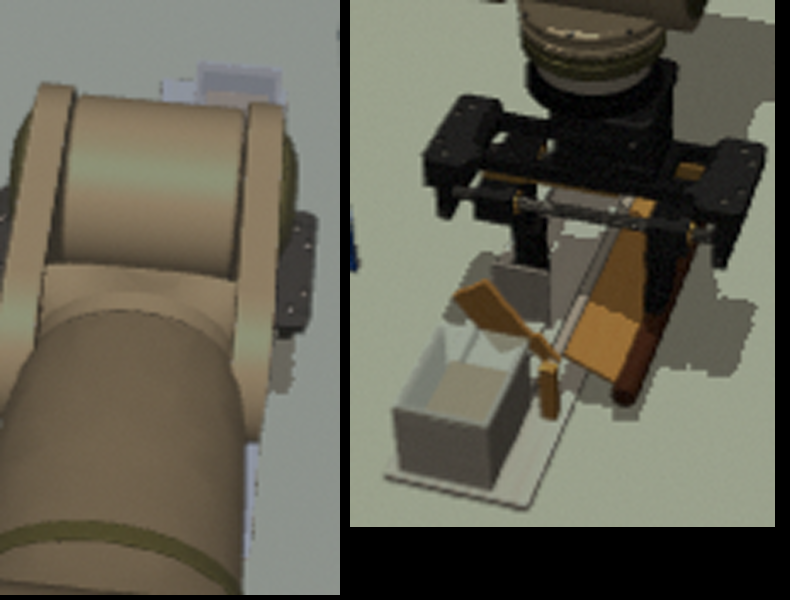

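Call:
jog_arm([
  [0,-0.002,0,0,0,0,0.064],
  [0,-0.004,0,0,0,0,0.064],
  [0,-0.004,0,0,0,0,0.064],
])

```text
t: 6.58
tcp_pos: [0.6243, -0.0512, 0.0404]
tcp_rot: [-0.607, 0.795, 0.001, -0.001]
wrist_force: [-6.1, 1.6, 7.4]
width: 0.724
```

Run:
```python
from h import *
where()
```

```text
t 6.575 tip keeper mm [-70.9  42.2  29.4] F [-6.1  1.6  7.4] w 63.76164641588183
```

Call:
jog_arm([
  [0,-0.0015,0,0,0,0,0.064],
  [0,-0.003,0,0,0,0,0.064],
  [0,-0.003,0,0,0,0,0.064],
])

```text
t: 6.95
tcp_pos: [0.6246, -0.0513, 0.0404]
tcp_rot: [-0.607, 0.795, 0.004, -0.003]
wrist_force: [-19.5, 4.1, 16.1]
width: 0.73
```

Run:
```python
from h import *
where()
```

```text
t 6.95 tip keeper mm [-70.8  42.2  29.4] F [-19.5   4.1  16.1] w 64.35179854420201
```

The axial force rose to 20 N without motion, so the tin is against the wall. Backing the finger off the lip first, then letting the bar up.

Call:
jog_arm([
  [0,0.006,0,0,0,0,0.064],
  [0,0.014,0,0,0,0,0.064],
  [0,0.02,0,0,0,0,0.064],
  [0,0.02,0,0,0,0,0.064],
])

```text
t: 7.45
tcp_pos: [0.6102, -0.0475, 0.0414]
tcp_rot: [-0.607, 0.795, -0.002, 0.001]
wrist_force: [2.5, -0.7, 4.9]
width: 0.726
```

Run:
```python
from h import *
where();snap("a5")
z=np.load("a5_scene.npz");W=cloud("scene",z["d"]);D=W-np.r_[Q[:2],0];c,s=np.cos(Q[2]),np.sin(Q[2])
k=np.dstack([c*D[...,0]+s*D[...,1],-s*D[...,0]+c*D[...,1],D[...,2]])*1000
m=(abs(k[...,1])<16)&(k[...,0]>-90)&(k[...,0]<-30)&(k[...,2]>25)&(k[...,2]<52);a=k[m];print(len(a),np.percentile(a,[5,50,95],axis=0).round(1).tolist())
```

```text
t 7.45 tip keeper mm [-85.5  42.1  30.4] F [ 2.5 -0.7  4.9] w 63.92434045216766
206 [[-83.2, -13.5, 28.5], [-57.2, 1.9, 40.9], [-54.7, 13.1, 50.6]]
```

View pics/a5.png

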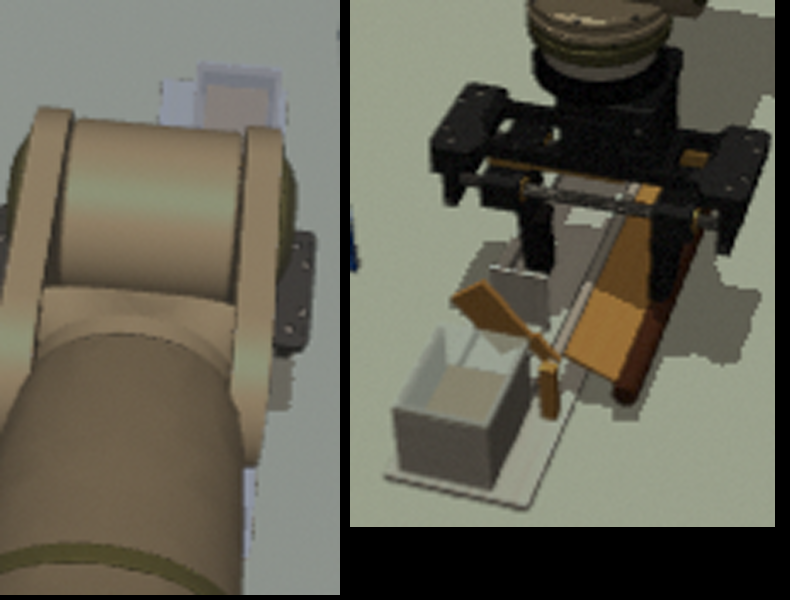

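The lip's front face reads x ≈ -57, so its rear face is near -60: home, and the finger is clear. Letting the bar up.

Call:
jog_arm([
  [0,0,-0.006,0,0,0,0.064],
  [0,0,-0.013,0,0,0,0.064],
  [0,0,-0.02,0,0,0,0.064],
  [0,0,-0.027,0,0,0,0.064],
  [0,0,-0.034,0,0,0,0.064],
  [0,0,-0.041,0,0,0,0.064],
  [0,0,-0.055,0,0,0,0.064],
  [0,0,-0.08,0,0,0,0.064],
  [0,0.04,-0.12,0,0,0,0.064],
  [0,0.1,-0.15,0,0,0,0.064],
])

```text
t: 8.8
tcp_pos: [0.5159, -0.0215, 0.1894]
tcp_rot: [-0.607, 0.795, -0.001, 0.001]
wrist_force: [-0.4, 1.2, 0.4]
width: 0.723
```

Call:
jog_arm([
  [0,0.06,-0.02,0,0,0,0.064],
  [0,0.12,-0.04,0,0,0,0.064],
  [0,0.15,-0.05,0,0,0,0.064],
  [0,0.15,-0.05,0,0,0,0.064],
])

```text
t: 9.3
tcp_pos: [0.3704, 0.0185, 0.2391]
tcp_rot: [-0.607, 0.795, -0.001, 0.001]
wrist_force: [0.8, -0.9, 0.6]
width: 0.727
```

Run:
```python
from h import *
where();snap("a6")
for n in("scene","top"):
    z=np.load(f"a6_{n}.npz");W=cloud(n,z["d"]);D=W-np.r_[Q[:2],0];c,s=np.cos(Q[2]),np.sin(Q[2])
    k=np.dstack([c*D[...,0]+s*D[...,1],-s*D[...,0]+c*D[...,1],D[...,2]])*1000
    for nm,x0,x1,z0,z1 in(("lip",-90,-30,42,54),("lid",10,68,24,36)):
        m=(abs(k[...,1])<16)&(k[...,0]>x0)&(k[...,0]<x1)&(k[...,2]>z0)&(k[...,2]<z1);a=k[m];print(n,nm,len(a),np.percentile(a,[5,50,95],axis=0).round(1).tolist() if len(a) else "")
    cv2.imwrite(f"pics/a6{n}.png",z["p"][...,::-1])
```

```text
t 9.3 tip keeper mm [-334.1   42.5  228.1] F [ 0.8 -0.9  0.6] w 64.04096930511268
scene lip 61 [[-59.1, -13.8, 42.4], [-57.0, 0.4, 47.4], [-54.3, 15.1, 50.5]]
scene lid 0 
top lip 38 [[-60.6, -14.6, 42.6], [-59.0, 1.5, 48.4], [-56.5, 15.2, 51.3]]
top lid 9 [[10.2, -13.6, 26.3], [11.3, -3.7, 28.8], [11.8, 13.3, 32.4]]
```

View pics/a6.png

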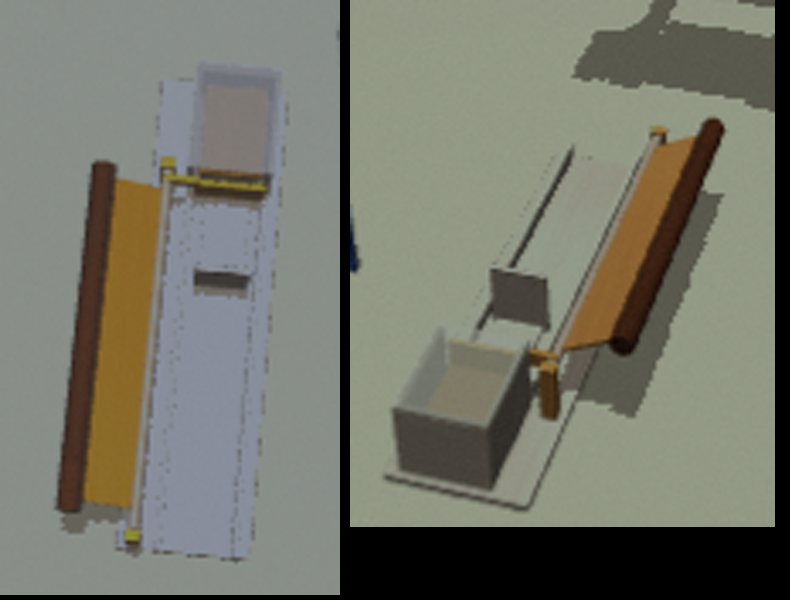

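View pics/a6scene.png

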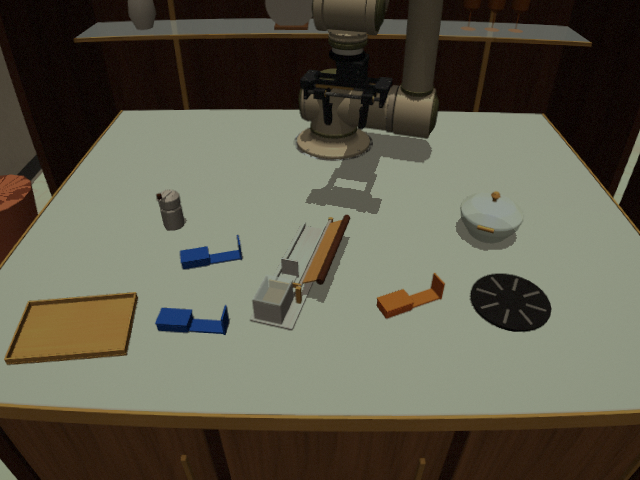

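The flap and bar look just as they did at the start, the lid shows under the housing roof, the lip is at about x -60, the bystanders are unmoved and the arm is clear.

Run:
```python
from plant import r
print(r.finish_job())
```

```text
the job is handed in; nothing more can be done
None
```

The tin is put away in its keeper with the flap shut behind its box, and the job was handed in at about 9.3 s; no verdict was reported. One fingertip held the bar down with 6–7 N while the other pushed the tin by its lip under the open flap. I stopped when the force rose to about 20 N with no further motion, then backed off the lip, let the bar up and moved clear.

**Last checks:**
- **Tin:** the middle of the lip's thickness reads keeper x −57 (scene camera) and −59 mm (top camera), against −58 when home. That puts the tin at about x 39–41 mm. The two cameras differ by about 2 mm, which is the calibration limit.
- **Lid height:** this was not measured well. The depth data gave almost no lid points through the clear roof, so that the tin lies flat rests on the pictures and the lip's height of about 50 mm.
- **Flap:** it and the bar look the same as in the starting picture. I did not measure the joint angle.
- **Surroundings:** the bowl, grinder, trivet and look-alikes look unmoved in the picture. The arm was clear, with wrist force around zero.

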